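Refit the rolling mill's adjusting handle and set the roll gap

ROBOT

A 6-joint arm with a two-finger parallel gripper is mounted at the origin on the work surface; the furniture and walls round the work are solid. World frame = base frame: x ahead of the robot, y to its left, z up, the work surface at z = 0. Lengths are in m, angles in rad, forces in N, time in s.
With the tool pointing down it reaches from about 0.375 to 0.9 m from the base axis. Payload 3.1 kg.
Tool frame: the origin (TCP) lies on the centre line of the jaws, within the pads' length; the fingertips stand 19 mm ahead of it and the grasp point (between the pads) is the TCP; z points along the fingers, y is the line along which they close (so a half turn about z gives the same grasp; the last joint's range is limited). The gripper opens to 85 mm and grips with 20 to 120 N. Pads are 22 mm wide; open, the fingers measure 114 mm over their backs; the gripper's body (76 mm by 85 mm) begins 54 mm behind the grasp point. The pads swing forward as they close: fully open they stand 13 mm farther back than shut.
Start: joints at [-0.178, 0.527, 1.433, -0, 1.181, -0.178], TCP at [0.625, 0, 0.25] pointing down, gripper open.
Joint ranges: [-3.08, 3.08], [-0.75, 2.2], [0.22, 2.44], [-1.43, 4.57], [0, 2.65], [-2.85, 2.85]. Speed limits (rad/s): [2.79, 2.79, 3.14, 3.14, 3.14, 3.14].

INTERFACE

Orientations are given as a unit quaternion [x, y, z, w].
In Python, from station import manip gives the robot as it stands.
- The arm moves only by the tool servo_tool, never from a script. Its argument "rows" is a list that holds one entry, the list of rows, each a list of 7 numbers: the turn, a rotation vector about the tool's x, y, z in degrees, then the shift along the tool's x, y, z in m, then the gripper command: -1 is shut, 1 is fully open, values between are in proportion. In form: [[[wx, wy, wz, tx, ty, tz, jaw], ...]]. A call has 1 to 8 rows; each row shifts and turns the commanded pose from where the row before left it, along the tool's axes as they then stand; what a row does not reach is not made up. A row lasts 1/12 s, in which the tool goes at most 41.7 mm and 7.16 degrees, less where a joint would pass 70% of its speed; a pose out of reach is approached as far as the arm can. A call is refused whole if a number of a shift passes 0.0417 or a number of a turn 7.16, either way. A call with a gripper value outside its range is refused whole. The fingers move at their own pace and stop on an object; "squeeze" is the grip in N (left out, the last holds). Time passes only in rows, so rows that do not move let the fingers close. It gives the time, the measured TCP pose, the force, the opening and the grip force at its end, in the units of the state.
- manip.sense(): the state, without advancing time (a new reading comes with each control period).
- manip.snapshot(name): name is "scene" or "side" or "wrist"; returns the picture (400x640x3 uint8, blue, green, red); there is no depth.
- manip.camera_info(name): a dict with "K" (3x3 intrinsics, pixels), "camera_from_world" (4x4, takes a point from world to camera coordinates). Camera axes: x right, y down, z forward; pixel columns grow to the right and rows downward; lengths in m; the calibration is good to about 2 mm. A picture is of the moment at which its call begins: read the wrist's pose just before it. camera_info takes no time and is no camera call; for the wrist camera it gives the pose at the moment of the call.
- manip.sign_off(): hands the job in; it is judged then, once.
The state is a dict: "t": time; "q": joint angles; "qd": joint speeds; "tau": joint torques, N m; "tcp_pos": TCP position; "tool_rot": TCP orientation; "force": force on the tool from outside, world axes, zero at the start; "ft_torque": the same for the moment, N m; "finger_gap": opening from 0.0 (shut) to 1.0 (fully open); "gripper_force": force on a finger pad.
Only numpy, scipy, OpenCV 4.12 (cv2) and the standard library are available. Lean on these libraries where they do the work, as an engineer would, in place of code of your own. Each camera call takes 0.05 s, during which the arm holds its last target. There are 200 camera calls.

TASK

Stand the loose adjusting handle on the rolling mill's spindle: turn it until the flat in its socket matches the flat on the spindle and let it slide fully home on the dial. Then use it to turn the spindle clockwise until the broad zero mark on the dial lines up with the pointer on the mill's front, and let go, leaving the handle on the spindle. Do not push the steel bowl or the white pot about.

Things in the scene. Friction and masses are not known exactly. Their poses are not given: they have to be found in the camera images.
- handle: Loose steel T-handle, 0.32 kg, standing upright on its hub; origin at the centre of the hub's underside, z up. Hub 46 mm across, 38 mm high, with a flat on its -x side. In its underside a D-shaped socket 30 mm deep: radius 15.2 mm, flat 9.2 mm from the axis, also on the -x side. Above the hub a 19 mm neck (33 mm at its foot) carries a cross bar along y. Height 93 mm.
- handle_grip (a point): Middle of the handle's cross bar, on the hub's axis, 80 mm above the hub's underside; axes as handle. The bar is 14 mm thick (x) and 18 mm high, flat-sided, good to grip across, here over the neck. It is lopsided: a steel block (18 mm thick, 22 mm high) from y = -30 to -50 mm, and at the longer +y end a black 25 mm ball centred at y = 94 mm.
- mill: Hand rolling mill fixed to the bench: dark enamelled frame, foot 120 x 134 mm, two steel rolls, gears on its +y side (reaching 87 mm from the middle), flat bridge on top 135 mm high with two 11 mm caps at y = -48 and 48 mm; origin at the centre of its foot, z up; its front, with the pointer, faces -x. The spindle stands upright in the middle of the bridge.
- spindle (a joint): Angle of the mill's screw-down spindle, rad, counter-clockwise from above positive; 0 when the zero mark on its dial is at the pointer. Starts between 0.6 and 1.4; turns with 0.06 N m of friction and stays where it is left; stops at -1.0 and 2.4. The fitted handle has about 0.1 rad of play on it either way.
- spindle_seat (a point): On the spindle's axis at the dial's upper face, 142 mm above the bench, where the hub's underside rests when fully home; turns with the spindle. From here the D-shaped steel end rises 28 mm: radius 14 mm, flat 8 mm from the axis on this frame's -x side, top 4 mm bevelled inward by 3.5 mm. The handle goes on with its x axis along this x axis. Dial: 72 mm aluminium disc, fine dark ticks.
- zero_mark (a point): Outer end of the zero mark on the dial, 34 mm from the axis, on the side of the spindle's flat (the -x side of spindle_seat): the one broad black line, 3 mm wide and 14 mm long, running out to the rim and over it.
- pointer_tip (a point): Tip of the fixed brass pointer at the middle of the mill's front edge, 38.5 mm from the spindle's axis, level with the dial.
- bowl_a: Bystander: spun steel bowl, 110 mm across and 51 mm high, loose; origin at the centre of its underside.
- cream_pot: Bystander: white lidded pot, 48 mm across and 50 mm high, loose; origin at the centre of its underside.

How it is judged:
On the way, in this order (a step that is already met when the one before it is completed fails the run):
1. the handle is fully home on the spindle, flat to flat (horizontal distance between handle and spindle_seat below 0.004 m and z of handle in the frame of spindle_seat below 0.004 m and angle between handle's own z axis and vertical below 0.08 rad), for 0.2 s.
2. turned with the handle on, the zero mark is at the pointer (z of handle in the frame of spindle_seat below 0.004 m and horizontal distance between handle and spindle_seat below 0.004 m and value of joint spindle between -0.12 and 0.12 rad), for 0.2 s.
At the end, for the whole second after the job is handed in: The handle is left standing fully home on the spindle, at rest, upright within 0.08 rad, its underside within 4 mm of the dial's face and within 4 mm of the spindle's axis, and the dial's zero mark is within 0.12 rad (7 degrees) of the pointer (all of step 2 and angle between handle's own z axis and vertical below 0.08 rad and linear speed of handle below 0.02 m/s); the robot touches nothing.
It fails at once if the steel bowl or the white pot is pushed more than 40 mm from its place (distance of any of bowl_a, cream_pot from where it was at the start of the episode above 0.04 m).
It also fails if it takes over 54 s, if anything falls off the work surface, if the arm or the gripper's body presses on something with over 40 N, if the wrist force passes 120 N, or if a joint passes its speed limit or range.

## Working session

There is one attempt and no reset: what is moved stays moved. The work goes in short steps, Python scripts to look and compute and a tool call to move; the robot and the scene stay as the last step left them, time stands still between calls to the robot, and variables do not carry over. Pictures are saved under pics/ and viewed, at most 10 in all, crops included, and the job is handed in when it is done.

Besides the shell and the picture viewer there is one more tool, called after "Request:" in YAML: its name, and indented under it one key for each argument. servo_tool: Moves the arm, as the interface text tells. Its arguments: {"type":"object","properties":{"rows":{"type":"array","items":{"type":"array","items":{"type":"array","items":{"type":"number"}}}},"squeeze":{"type":"number"}},"required":["rows"]}

```bash
mkdir -p pics; ls; cat > h.py <<'E'
import sys; sys.path.insert(0,'.')
import numpy as np, cv2
from station import manip
def P(name,pts):
    c=manip.camera_info(name);K=np.array(c["K"]);T=np.array(c["camera_from_world"])
    p=(T[:3,:3]@np.array(pts,float).reshape(-1,3).T).T+T[:3,3]; p=(K@p.T).T
    return p[:,:2]/p[:,2:]
def ray(name,uv,z,c=None):
    c=c or manip.camera_info(name);K=np.array(c["K"]);T=np.array(c["camera_from_world"])
    R=T[:3,:3];o=-R.T@T[:3,3];d=R.T@np.linalg.inv(K)@np.array([uv[0],uv[1],1.])
    return o+d*(z-o[2])/d[2]
E
python3 - <<'E'
from h import *
a=manip.snapshot("scene");b=manip.snapshot("side");c=manip.snapshot("wrist")
for n,i in zip(("scene","side","wrist"),(a,b,c)): cv2.imwrite(f"pics/{n}0.png",i)
cv2.imwrite("pics/all0.png",cv2.resize(np.vstack([np.hstack([a,b]),np.hstack([c,c*0])]),(800,500),interpolation=cv2.INTER_AREA))
for n in ("scene","side","wrist"):
    T=np.array(manip.camera_info(n)["camera_from_world"]);print(n,(-T[:3,:3].T@T[:3,3]).round(3),T[2,:3].round(2))
print(manip.sense())
E
```

```text
pics
scene [-0.086 -0.369  0.601] [ 0.73  0.36 -0.58]
side [0.441 0.86  0.453] [ 0.08 -0.93 -0.35]
wrist [0.625 0.071 0.374] [-0.   -0.27 -0.96]
{'t': 0.15, 'q': array([-1.78526352e-01,  5.28254876e-01,  1.43361857e+00,  6.99066429e-06,
        1.18139362e+00, -1.78508470e-01]), 'qd': array([ 0.00071109, -0.00197553, -0.00302567, -0.00028318, -0.00183797,
        0.00071724]), 'tau': array([ 1.17890530e-03, -4.42742836e+01, -1.78276026e+01, -2.15643640e-04,
        5.61750654e-03, -9.84718270e-06]), 'tcp_pos': array([6.24480423e-01, 1.08575103e-04, 2.49553638e-01]), 'tool_rot': array([ 7.07113796e-01,  7.07099271e-01, -4.74811857e-04, -6.89553193e-04]), 'force': array([ 0.14287915, -0.35259055, -0.52814296]), 'ft_torque': array([0.01473587, 0.00915233, 0.0096614 ]), 'gripper_force': 0.0, 'finger_gap': 0.9985137220118552}
```

View pics/all0.png

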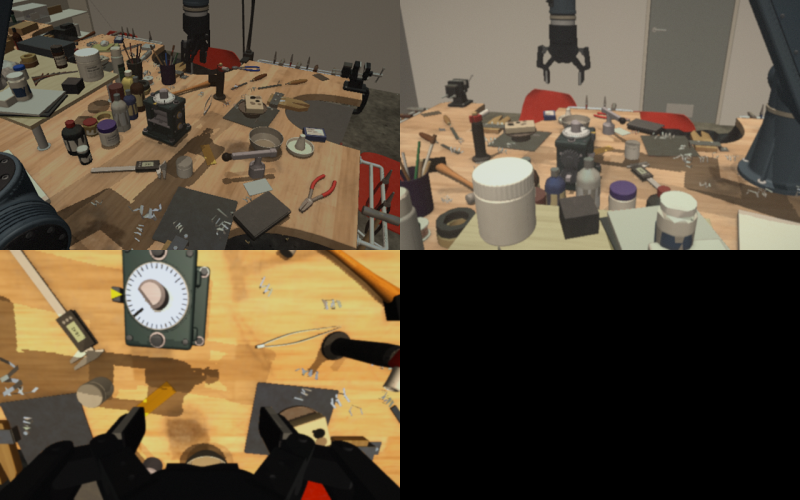

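```bash
python3 - <<'E'
from h import *
a=cv2.imread("pics/scene0.png")[170:320,330:530];c=cv2.imread("pics/wrist0.png")[0:170,180:350]
cv2.imwrite("pics/cr0.png",np.hstack([cv2.resize(a,(400*1,300)),cv2.resize(c,(400,400))[:300]]) )
a=cv2.resize(a,(800,600),interpolation=cv2.INTER_CUBIC);cv2.imwrite("pics/cra.png",a)
cv2.imwrite("pics/crc.png",cv2.resize(c,(600,600),interpolation=cv2.INTER_CUBIC))
print(P("wrist",[[.6,.1,.142],[.7,.1,.142],[.6,.0,.142],[.6,-.2,0]]))
E
```

```text
[[288.78802916  71.24507163]
 [431.23935211  71.12412907]
 [292.71469597 207.3887148 ]
 [306.39342008 313.10872294]]
```

View pics/cra.png

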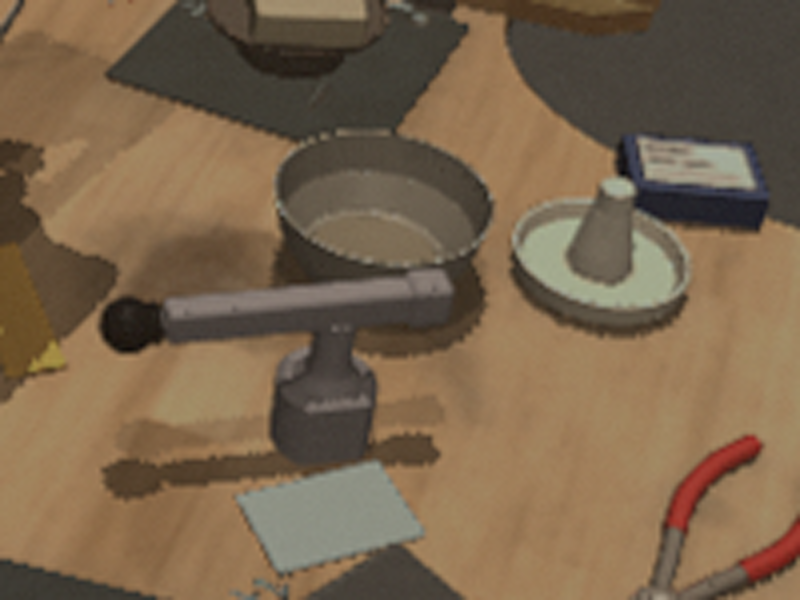

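View pics/crc.png

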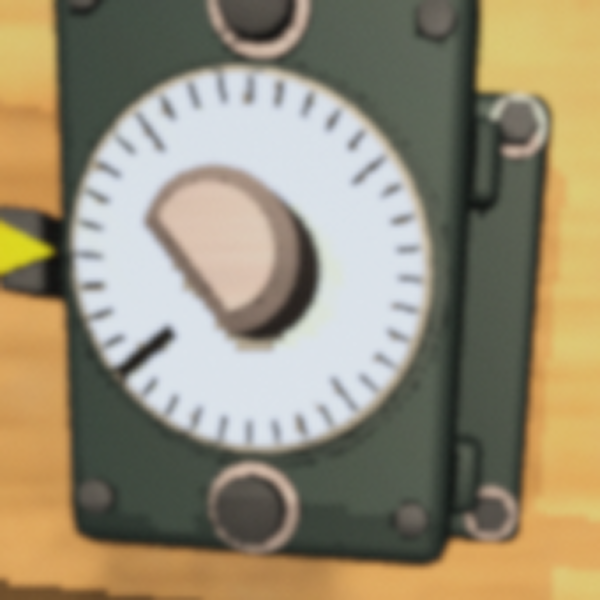

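```bash
python3 - <<'E'
from h import *
w=lambda u,v:(180+u/3.529,v/3.529)
s=lambda u,v:(330+u/4,170+v/4)
C=ray("wrist",w(252,258),.142);Z=ray("wrist",w(122,370),.142);Q=ray("wrist",w(57,252),.142)
print("dial",C,Z,Q,np.linalg.norm(Z-C),np.linalg.norm(Q-C))
for p in [w(72,258),w(432,258),w(252,65),w(252,451)]: print(np.linalg.norm(ray("wrist",p,.142)-C))
a=lambda v:np.arctan2(v[1],v[0])
print("pointer ang",a(Q-C),"zero ang",a(Z-C),"spindle",(a(Z-C)-a(Q-C)+np.pi)%(2*np.pi)-np.pi)
B=ray("scene",s(128,324),.08);E=ray("scene",s(437,297),.08);
print("ball",B,"end",E,np.linalg.norm(B-E))
u=(B-E)/np.linalg.norm(B-E);H=B-.094*u
print("handle",H,"ydir",a(u), "xdir",a(u)-np.pi/2)
print("hub base",ray("scene",s(320,440),0.0))
print("bowl",ray("scene",s(385,200),.051),"pot?",ray("scene",(288,270),.05))
E
```

```text
dial [0.5736474  0.09880409 0.142     ] [0.54562478 0.07750592 0.142     ] [0.53484974 0.09994482 0.142     ] 0.035197713489204724 0.03881442087432399
0.035928925358093625
0.035904168708627913
0.03427972117621473
0.037537851092079966
pointer ang 3.1121991247984946 zero ang -2.491700242502918 spindle 0.6792859398781737
ball [ 0.45643419 -0.17560938  0.08      ] end [ 0.5322321  -0.29128357  0.08      ] 0.1382962038425814
handle [ 0.50795407 -0.25423319  0.08      ] ydir 2.150867846443245 xdir 0.5800715196483486
hub base [ 0.50515599 -0.25549046  0.        ]
bowl [ 0.62727029 -0.24563153  0.051     ] pot? [ 0.38604661 -0.06707601  0.05      ]
```

Request:
servo_tool:
  rows:
    - [[0,0,0,-0.032,-0.0145,0,1],[0,0,0,-0.032,-0.0145,0,1],[0,0,0,-0.032,-0.0145,0,1],[0,0,0,-0.032,-0.0145,0,1],[0,0,0,-0.032,-0.0145,0,1],[0,0,0,-0.032,-0.0145,0,1],[0,0,0,-0.032,-0.0145,0,1],[0,0,0,-0.03,-0.0145,0,1]]

```text
t: 0.82
tcp_pos: [0.5079, -0.2555, 0.2501]
tool_rot: [0.707, 0.707, -0.0, -0.0]
force: [0.6, -1.0, -0.7]
finger_gap: 1.002
gripper_force: 0.0
```

Request:
servo_tool:
  rows:
    - [[0,0,-6.8,0,0,0,1],[0,0,-6.8,0,0,0,1],[0,0,-6.8,0,0,0,1],[0,0,-6.8,0,0,0,1],[0,0,-6.8,0,0,0,1],[0,0,0,0,0,0,1],[0,0,0,0,0,0,1]]

```text
t: 1.4
tcp_pos: [0.5088, -0.2539, 0.2501]
tool_rot: [0.471, 0.882, 0.0, -0.0]
force: [-0.4, -0.2, -0.2]
finger_gap: 0.995
gripper_force: 0.0
```

```bash
python3 - <<'E'
from h import *
import pickle
pickle.dump(manip.camera_info("wrist"),open("c1.pkl","wb"))
c=manip.snapshot("wrist");cv2.imwrite("pics/w1.png",c)
cv2.imwrite("pics/w1b.png",cv2.resize(c,(800,500)))
s=manip.sense();print(s['tcp_pos'],s['tool_rot'])
print(P("wrist",[[.508,-.254,.08]]))
E
```

```text
[ 0.50886271 -0.25386769  0.25013614] [ 4.70705183e-01  8.82290530e-01  2.94357182e-05 -2.21977806e-04]
[[321.7047147  188.31863325]]
```

View pics/w1b.png

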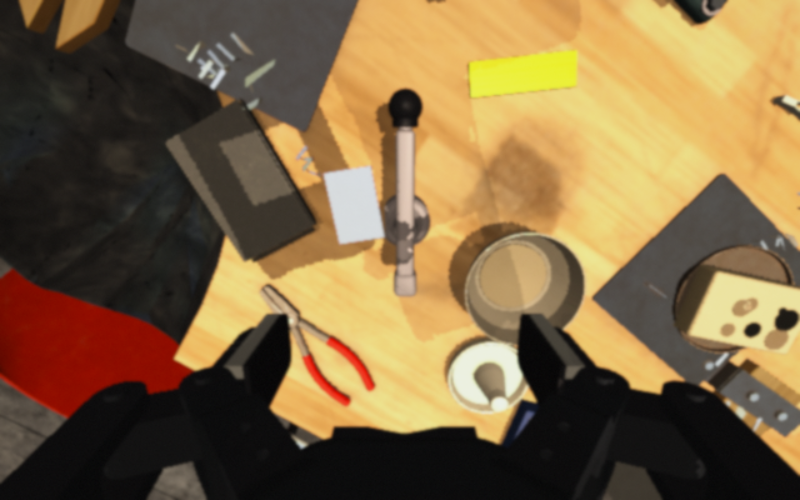

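```bash
python3 - <<'E'
from h import *
import pickle; c=pickle.load(open("c1.pkl","rb"))
r=lambda u,v,z:ray(0,(u/1.25,v/1.25),z,c)
B=r(405,107,.08);E=r(404.5,296,.091);u=(B-E)[:2];L=np.hypot(*u);u/=L
print(B,E,L,"H",B[:2]-.094*u,E[:2]+.05*u,"xdir",np.arctan2(u[1],u[0])-np.pi/2,"tool y",2*np.arctan2(.4707,.8823)); print(r(405,218,.0))
E
```

```text
[ 0.45676519 -0.17361943  0.08      ] [ 0.53558256 -0.29193021  0.091     ] 0.1421605414218023 H [ 0.50888115 -0.25184939] [ 0.50786131 -0.25031853] xdir 0.5876719709703631 tool y 0.9801617098764508
[ 0.5107451  -0.25371335  0.        ]
```

Request:
servo_tool:
  rows:
    - [[0,0,0,0.002,0.001,0.03,1],[0,0,0,0,0,0.04,1],[0,0,0,0,0,0.04,1],[0,0,0,0,0,0.03,1],[0,0,0,0,0,0.02,1],[0,0,0,0,0,0,1],[0,0,0,0,0,0,-1],[0,0,0,0,0,0,-1]]
  squeeze: 70

```text
t: 2.12
tcp_pos: [0.5096, -0.2524, 0.0914]
tool_rot: [0.47, 0.883, -0.0, 0.001]
force: [-0.1, 1.1, -0.3]
finger_gap: 0.748
gripper_force: 0.0
```

Request:
servo_tool:
  rows:
    - [[0,0,0,0,0,0,-1],[0,0,0,0,0,0,-1],[0,0,0,0,0,0,-1],[0,0,0,0,0,0,-1],[0,0,0,0,0,0,-1],[0,0,0,0,0,0,-1],[0,0,0,0,0,0,-1],[0,0,0,0,0,0,-1]]

```text
t: 2.78
tcp_pos: [0.509, -0.2525, 0.0918]
tool_rot: [0.469, 0.883, -0.001, 0.001]
force: [-0.4, -1.5, 5.7]
finger_gap: 0.147
gripper_force: 68.4
```

Request:
servo_tool:
  rows:
    - [[0,0,0,0,0,-0.02,-1],[0,0,0,0,0,-0.04,-1],[0,0,0,0,0,-0.04,-1],[0,0,0,0,0,-0.04,-1],[0,0,0,0,0,-0.03,-1],[0,0,0,0.012,0.012,-0.03,-1],[0,0,0,0.022,0.022,0,-1],[0,0,0,0.022,0.022,0,-1]]

```text
t: 3.45
tcp_pos: [0.5245, -0.1744, 0.2928]
tool_rot: [0.471, 0.882, -0.0, 0.003]
force: [0.3, 0.2, -4.0]
finger_gap: 0.147
gripper_force: 68.6
```

Request:
servo_tool:
  rows:
    - [[0,0,0,0.0255,0.0248,0,-1],[0,0,0,0.0255,0.0248,0,-1],[0,0,0,0.0255,0.0248,0,-1],[0,0,0,0.0255,0.0248,0,-1],[0,0,0,0.0255,0.0248,0,-1],[0,0,0,0.0255,0.0248,0,-1],[0,0,0,0.0255,0.0238,0,-1],[0,0,0,0.02,0.0193,0,-1]]

```text
t: 4.12
tcp_pos: [0.5709, 0.1006, 0.2897]
tool_rot: [0.469, 0.883, -0.0, -0.001]
force: [0.3, -0.6, -2.9]
finger_gap: 0.148
gripper_force: 68.7
```

Request:
servo_tool:
  rows:
    - [[0,0,0,0,0,0,-1],[0,0,0,0,0,0,-1],[0,0,0,0,0,0,-1]]

```text
t: 4.37
tcp_pos: [0.5711, 0.0977, 0.2897]
tool_rot: [0.469, 0.883, -0.001, -0.001]
force: [0.1, 1.1, -3.6]
finger_gap: 0.151
gripper_force: 68.8
```

```bash
python3 - <<'E'
from h import *
import pickle
s=manip.sense();print(s['tcp_pos'],s['tool_rot'],s['force'],s['finger_gap'])
pickle.dump(manip.camera_info("wrist"),open("c2.pkl","wb"))
I={n:manip.snapshot(n) for n in("scene","side","wrist")}
for n in I: cv2.imwrite(f"pics/{n}2.png",I[n])
p=[[.5736,.0972,z] for z in (.142,.17,.2,.29)]
for n in I: print(n,P(n,p).round(0).tolist())
def crop(n,k,w,h):
    u,v=P(n,[[.5736,.0972,.2]])[0].round().astype(int);x=max(u-w//2,0);y=max(v-h//2,0)
    c=I[n][y:y+h,x:x+w];print(n,x,y,k);return cv2.resize(c,None,fx=k,fy=k,interpolation=cv2.INTER_CUBIC)
cv2.imwrite("pics/m2.png",np.hstack([crop("scene",4,100,150),crop("side",4,100,150)]))
E
```

```text
[0.57109525 0.09768931 0.28972387] [ 4.69181402e-01  8.83101291e-01 -7.34911851e-04 -6.17788037e-04] [ 0.10050862  1.0539587  -3.56265489] 0.1508953349465435
scene [[262.0, 155.0], [261.0, 143.0], [260.0, 129.0], [255.0, 86.0]]
side [[282.0, 209.0], [282.0, 193.0], [282.0, 176.0], [281.0, 120.0]]
wrist [[325.0, 195.0], [325.0, 203.0], [325.0, 215.0], [326.0, 277.0]]
scene 210 54 4
side 232 101 4
```

View pics/m2.png

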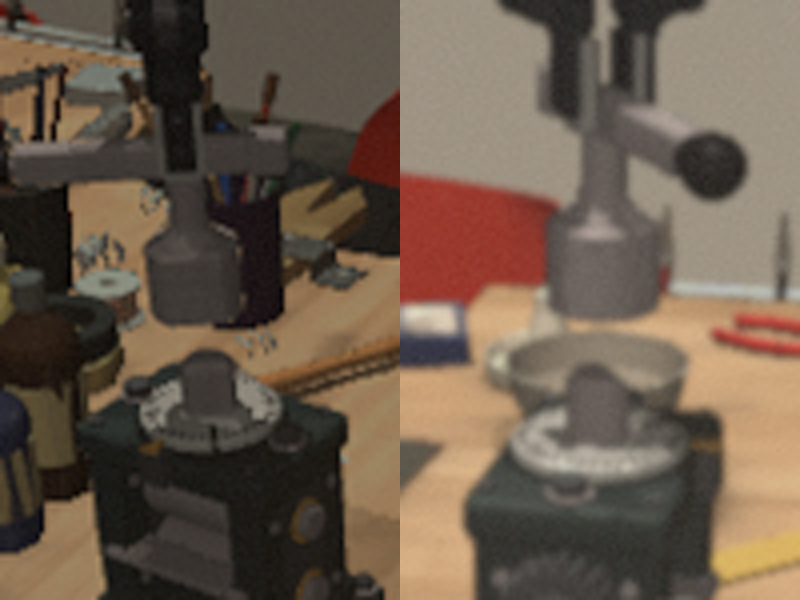

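View pics/wrist2.png

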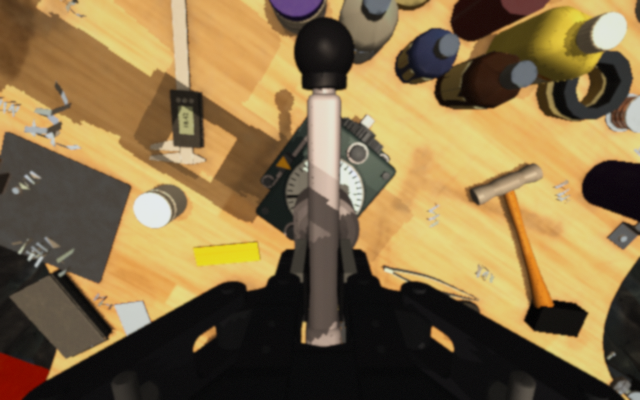

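```bash
python3 - <<'E'
from h import *
from scipy.optimize import least_squares as L
us=lambda x:210+x/4
ud=lambda x:232+(x-400)/4
def solve(a,b,z): return L(lambda p:[P("scene",[[*p,z]])[0,0]-a,P("side",[[*p,z]])[0,0]-b],[.57,.1]).x
D=solve(us(211),ud(601.5),.140);H=solve(us(193.5),ud(603.5),.203)
print("dial",D,"hub",H,"diff",D-H)
for C in ([.5736,.0972],D):
  print([ (th,P("scene",[[C[0]-.034*np.cos(th),C[1]-.034*np.sin(th),.142]])[0].round(1)) for th in (.5,.6,.7)],"obs",us(213),54+434/4)
d=D-H
for v in (d,np.array([.5736,.0972])-H): print("tx,ty",v@[-.556,.831],v@[.831,.556])
E
```

```text
dial [0.57257923 0.0948648 ] hub [0.57122194 0.09817223] diff [ 0.00135729 -0.00330743]
[(0.5, array([260.8, 163.3])), (0.6, array([262.5, 163.2])), (0.7, array([264.2, 163. ]))] obs 263.25 162.5
[(0.5, array([261.5, 163.8])), (0.6, array([263.2, 163.7])), (0.7, array([264.9, 163.5]))] obs 263.25 162.5
tx,ty -0.0035031296666813787 -0.0007110260324374137
tx,ty -0.00213012720100613 0.0014356066996799827
```

Request:
servo_tool:
  rows:
    - [[0,0,-1.5,-0.0027,0.0005,0.012,-1],[0,0,0,0,0,0.012,-1],[0,0,0,0,0,0,-1],[0,0,0,0,0,0.003,-1],[0,0,0,0,0,0.003,-1],[0,0,0,0,0,0.002,-1],[0,0,0,0,0,0,-1]]

```text
t: 5.1
tcp_pos: [0.5738, 0.0958, 0.2583]
tool_rot: [0.458, 0.889, 0.0, -0.0]
force: [-0.5, 0.5, -2.8]
finger_gap: 0.148
gripper_force: 68.8
```

Request:
servo_tool:
  rows:
    - [[0,0,0,0,0,0.003,-1],[0,0,0,0,0,0.003,-1],[0,0,0,0,0,0,-1]]

```text
t: 5.35
tcp_pos: [0.5734, 0.096, 0.2518]
tool_rot: [0.458, 0.889, -0.0, -0.0]
force: [-0.2, 0.8, -3.9]
finger_gap: 0.148
gripper_force: 68.9
```

Request:
servo_tool:
  rows:
    - [[0,0,0,0,0,0.004,-1],[0,0,0,0,0,0.004,-1],[0,0,0,0,0,0.004,-1],[0,0,0,0,0,0.003,-1],[0,0,0,0,0,0.002,-1],[0,0,0,0,0,0,-1]]

```text
t: 5.85
tcp_pos: [0.5735, 0.0959, 0.2346]
tool_rot: [0.458, 0.889, -0.0, -0.001]
force: [-0.4, 0.4, -3.8]
finger_gap: 0.149
gripper_force: 68.8
```

Request:
servo_tool:
  rows:
    - [[0,0,0,0,0,0.001,-1],[0,0,0,0,0,0,-1],[0,0,0,0,0,0,-1],[0,0,0,0,0,0,-1]]

```text
t: 6.18
tcp_pos: [0.5739, 0.0959, 0.2345]
tool_rot: [0.458, 0.889, 0.0, 0.0]
force: [-0.9, 0.4, -2.9]
finger_gap: 0.146
gripper_force: 68.8
```

Request:
servo_tool:
  rows:
    - [[0,0,4,0,0,0,-1],[0,0,5,0,0,0,-1],[0,0,5,0,0,0,-1],[0,0,5,0,0,0,-1],[0,0,5,0,0,0,-1],[0,0,5,0,0,0,-1],[0,0,5,0,0,0,-1],[0,0,4,0,0,0,-1]]

```text
t: 6.85
tcp_pos: [0.5728, 0.096, 0.2343]
tool_rot: [0.724, 0.69, -0.001, -0.001]
force: [-2.7, -0.3, -3.4]
finger_gap: 0.149
gripper_force: 70.1
```

Request:
servo_tool:
  rows:
    - [[0,0,3,0,0,0,-1],[0,0,0,0,0,0,-1],[0,0,0,0,0,0,-1]]

```text
t: 7.1
tcp_pos: [0.573, 0.0961, 0.2342]
tool_rot: [0.74, 0.673, -0.001, -0.001]
force: [-2.7, 1.1, -2.5]
finger_gap: 0.143
gripper_force: 70.5
```

```bash
python3 - <<'E'
from h import *
s=manip.sense();q=s['tool_rot'];print(s['tcp_pos'],s['force'],s['ft_torque'],2*np.arctan2(q[1],q[0])-np.pi/2)
I={n:manip.snapshot(n) for n in("scene","wrist")}
for n in I: cv2.imwrite(f"pics/{n}3.png",I[n])
c=lambda i,x,y,w,h,k:cv2.resize(i[y:y+h,x:x+w],None,fx=k,fy=k,interpolation=cv2.INTER_CUBIC)
u,v=P("wrist",[[.535,.098,.142]])[0].astype(int);print(u,v)
x,y=max(u-25,0),max(v-38,0);print("origin wrist",x,y)
cv2.imwrite("pics/m3.png",np.hstack([c(I["scene"],220,115,80,75,8)[:,100:500],c(I["wrist"],x,y,50,75,8)]))
E
```

```text
[0.57298628 0.09606137 0.23424897] [-2.67273284  1.11008621 -2.4786098 ] [0.08968467 0.53274976 0.04146833] -0.09448660926392471
272 215
origin wrist 247 177
```

View pics/m3.png

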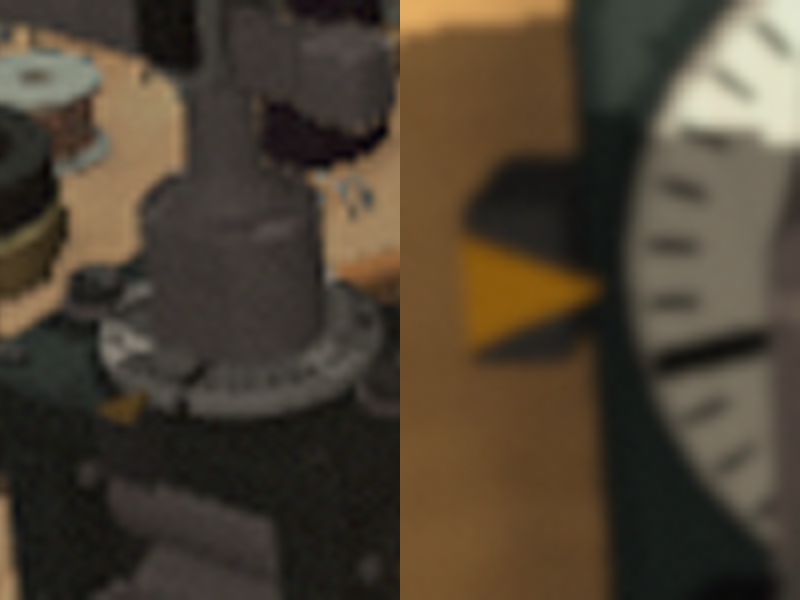

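```bash
python3 - <<'E'
from h import *
f=lambda x,y:ray("wrist",(247+(x-400)/8,177+y/8),.142)[:2]
C=np.array([.5733,.096]);a=lambda p:np.arctan2(*(p-C)[::-1])
M,m,Q=f(658,363),f(768,341),f(603,290)
for p in(M,m,Q):print(p,np.linalg.norm(p-C),a(p)%6.283)
print("line dir",np.arctan2(*(M-m)[::-1])%6.283,"spindle",(a(M)-a(Q)+3.1416)%6.2832-3.1416)
E
```

```text
[0.53911484 0.09197417] 0.034421393257129715 3.2586328649937792
[0.54965212 0.09316711] 0.023816962417554554 3.2606339955448367
[0.53498809 0.09959461] 0.038480170174025066 3.048041555002647
line dir 3.254138490443699 spindle 0.21079130999113183
```

Request:
servo_tool:
  rows:
    - [[0,0,4,0,0,0,-1],[0,0,4,0,0,0,-1],[0,0,4,0,0,0,-1],[0,0,0,0,0,0,-1],[0,0,0,0,0,0,-1],[0,0,0,0,0,0,-1],[0,0,0,0,0,0,-1]]

```text
t: 7.78
tcp_pos: [0.5734, 0.0961, 0.2342]
tool_rot: [0.806, 0.592, -0.0, -0.0]
force: [-3.2, 0.3, -1.0]
finger_gap: 0.142
gripper_force: 72.1
```

```bash
python3 - <<'E'
from h import *
s=manip.sense();q=s['tool_rot'];print(s['tcp_pos'],s['force'],s['ft_torque'],2*np.arctan2(q[1],q[0])-np.pi/2)
i=manip.snapshot("wrist");cv2.imwrite("pics/wrist4.png",i)
u,v=P("wrist",[[.535,.098,.142]])[0].astype(int);x,y=u-38,v-38;print("origin wrist",x,y)
cv2.imwrite("pics/m4.png",cv2.resize(i[y:y+75,x:x+75],None,fx=8,fy=8,interpolation=cv2.INTER_CUBIC))
E
```

```text
[0.57335903 0.09605878 0.23419597] [-3.23966747  0.31310568 -0.96084386] [0.26536976 0.6716971  0.03540206] -0.30426883405068006
origin wrist 236 187
```

View pics/m4.png

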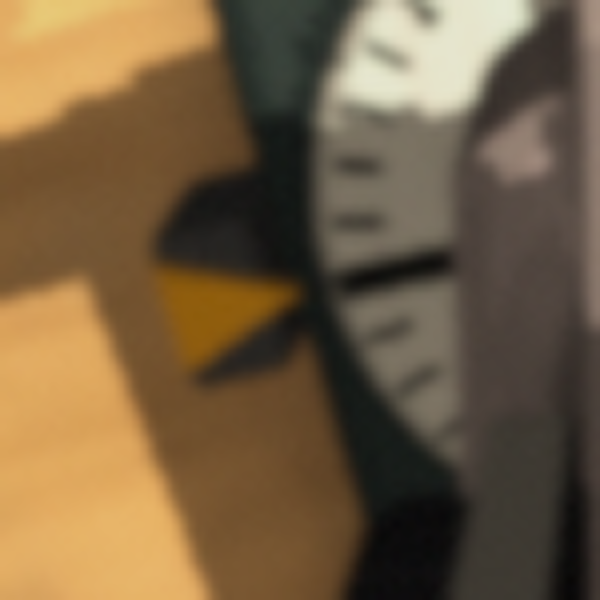

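```bash
python3 - <<'E'
from h import *
f=lambda x,y:ray("wrist",(236+x/8,187+y/8),.142)[:2]
C=np.array([.5733,.096]);a=lambda p:np.arctan2(*(p-C)[::-1])
M,m,Q=f(343,284),f(452,261),f(303,293)
for p in(M,m,Q):print(p,np.linalg.norm(p-C),a(p)%6.283)
print("spindle",(a(M)-a(Q)+3.1416)%6.2832-3.1416)
E
```

```text
[0.53875959 0.09912209] 0.03468122385024549 3.051448217393457
[0.54925618 0.09821648] 0.02414576673250561 3.049667559191316
[0.53487367 0.09940324] 0.0385767389006208 3.0532577478632223
spindle -0.0018095304697651748
```

Request:
servo_tool:
  rows:
    - [[0,0,-1.5,0,0,0,-1],[0,0,0,0,0,0,-1],[0,0,0,0,0,0,0],[0,0,0,0,0,0,0.5],[0,0,0,0,0,0,1],[0,0,0,0,0,0,1],[0,0,0,0,0,0,1],[0,0,0,0,0,0,1]]

```text
t: 8.5
tcp_pos: [0.5744, 0.0958, 0.2347]
tool_rot: [0.799, 0.602, 0.001, 0.001]
force: [-0.6, -0.0, -1.1]
finger_gap: 0.98
gripper_force: 0.0
```

Request:
servo_tool:
  rows:
    - [[0,0,0,0,0,0,1],[0,0,0,0,0,0,1],[0,0,0,0,0,-0.02,1],[0,0,0,0,0,-0.03,1],[0,0,0,0,0,-0.03,1],[0,0,0,0,0,-0.03,1],[0,0,0,0,0,0,1],[0,0,0,0,0,0,1]]

```text
t: 9.17
tcp_pos: [0.5748, 0.0959, 0.3466]
tool_rot: [0.799, 0.602, 0.002, 0.002]
force: [-0.2, 0.6, -0.2]
finger_gap: 1.001
gripper_force: 0.0
```

```bash
python3 - <<'E'
from h import *
i=manip.snapshot("wrist");s=manip.snapshot("scene")
u,v=P("wrist",[[.54,.098,.142]])[0].astype(int);x,y=u-30,v-38;print("origin wrist",x,y)
c=lambda i,x,y,w,h,k:cv2.resize(i[y:y+h,x:x+w],None,fx=k,fy=k,interpolation=cv2.INTER_CUBIC)
cv2.imwrite("pics/m5.png",np.hstack([c(i,x,y,60,75,8),c(s,210,80,80,150,4)]))
E
```

```text
origin wrist 264 150
```

View pics/m5.png

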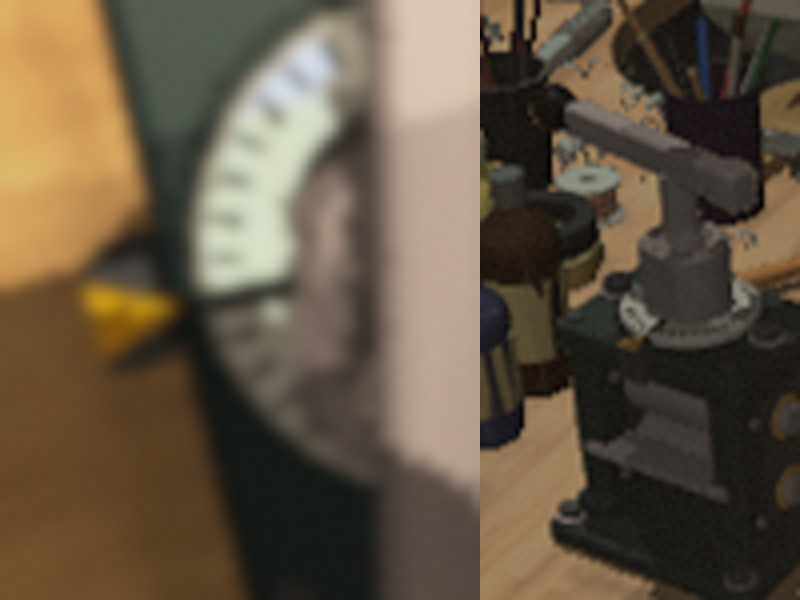

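The mark's outer end is at about (200,303) in the crop and the pointer tip is at (180,306), so they line up. The handle stands upright with its hub on the dial.

```bash
python3 -c "
from h import *
print(manip.sign_off())"
```

```text
the job is handed in; nothing more can be done
None
```

The handle stands fully home on the spindle with the zero mark at the pointer (about 0.00 rad measured just before release, still lined up in the picture after it). The gripper is clear, the bowl and pot were not touched, and the job was handed in at about 9 s, with no verdict returned.

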